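# Open the battery hatch of the handpiece power pack

## Task

The cordless handpiece's power pack needs fresh cells. With the fingertips, press down the raised end of its rocker switch so that the pack is off, and only then press the ridged end of the dark battery hatch down once and let go, so that the push-push latch frees it; see it spring up and leave it standing fully open, never pushing it back. Nothing is to be picked up, and the pack and the things beside it stay where they are.

Things in the scene. Friction and masses are not known exactly. Their poses are not given: they have to be found in the camera images.
- power_pack: Grey battery pack, light metal top, 150 (x) x 170 (y) x 70 mm high, 1.6 to 2.6 kg, loose on rubber feet; origin at centre of underside, z up. Its front (two sockets, charge bars) faces its -x, roughly to the robot. On top: dark hatch at y = +32 mm; at y = -46 mm, front to rear, a tiny lamp, the rocker switch (pivot at x = -4 mm) and a fixed round speed dial (x = +50 mm, 16 mm high).
- switch_raised_end (a point): Point on top of the front half of the black rocker, 14 mm in front of its pivot, on its middle line, 83 mm above the bench at the start; moves with the rocker (37 mm along pack x, 22 mm wide). At the start the front half slopes up to the front at 23 degrees. Pressed down here with 2 to 5 N it snaps over after 3 mm; once off, the front half lies level, this point at 78 mm, the rear half raised.
- rocker (a joint): Rocker switch, rad: 0 = on (front half raised, as at the start), 0.4 = off (front half level). It snaps to one end or the other about 0.2.
- hatch: Dark grey battery hatch, 74 mm (pack's x) x 64 mm (y), top 6 mm proud of the pack's top, 76 mm above the bench. Origin on its hinge line, at the middle of its rear edge, 73 mm above the bench; when shut its axes are those of the pack and it reaches to -x. Its free end, toward the pack's front, has five fine ridges across it.
- hatch_press (a point): Point on the hatch's top face in the middle of the ridges, 61 mm from the hinge line, 13 mm from the free edge: the place to press; about 77 mm above the bench when shut; moves with the hatch.
- hatch_hinge (a joint): Hatch angle, rad: about 0 to 0.01 shut and latched, negative pressed in (stop -0.062, 4 mm down at the ridges), 1.2 fully open. A press of 2 mm or more at the ridges (2 to 5 N; to the stop is fine) frees the push-push latch; as the finger withdraws straight up, a spring swings the hatch up within about 1 s, its free edge going up 70 mm and back, and holds it up. Pushed shut, it latches again.
- cell_tray: Bystander: small grey tray 60 x 56 x 11 mm with three battery cells (the fresh ones) lying in it, 17 mm high with them, loose, left of the pack; origin at the centre of its underside.
- spool: Bystander: small spool of yellow thread standing upright, 36 mm across and high, loose, left of the tray; origin at the centre of its underside.
- dapping_block: Bystander: steel cube with round hollows in its faces, 45 mm, loose, right of the pack; origin at the centre of its underside.
- screwdriver: Bystander: flat screwdriver 157 mm long (own y) with an 18 mm thick orange handle, loose, right of the pack; origin at the centre of the underside.

How it is judged:
On the way, in this order (a step that is already met when the one before it is completed fails the run):
1. the switch is pressed over to off while the hatch is still shut (value of joint rocker above 0.34 rad and value of joint hatch_hinge below 0.03 rad), for 0.2 s.
2. the fingers press the hatch in (value of joint hatch_hinge below -0.02 rad and contact force between the fingers and hatch above 0.5 N), for 0.02 s.
3. the hatch has sprung open and stands free of the fingers (value of joint hatch_hinge above 1.05 rad and contact force between each of the arm, the fingers and hatch below 0.1 N), for 0.3 s.
At the end, for the whole second after the job is handed in: The switch is off (rocker over 0.34 rad), the hatch stands open at rest (over 1.05 rad), and the pack and the four bystanders are within 15 mm of where they stood (value of joint hatch_hinge above 1.05 rad and velocity of joint hatch_hinge between -0.1 and 0.1 rad/s and value of joint rocker above 0.34 rad and distance of each of power_pack, cell_tray, spool, dapping_block, screwdriver from where it was at the start of the episode below 0.015 m and angle between power_pack's own z axis and vertical below 0.03 rad and linear speed of power_pack below 0.01 m/s); the robot touches nothing.
It fails at once if the hatch is opened while the pack is still switched on (value of joint hatch_hinge above 0.1 rad and value of joint rocker below 0.2 rad).
It fails at once if the open hatch is pushed back toward shut (value of joint hatch_hinge above 0.8 rad and velocity of joint hatch_hinge below -0.15 rad/s and contact force between any of the fingers, the arm and hatch above 0.2 N).
It fails at once if the pack is lifted, tipped or shoved (height (world z) of power_pack above 0.006 m or angle between power_pack's own z axis and vertical above 0.06 rad or distance of power_pack from where it was at the start of the episode above 0.02 m).
It fails at once if a bystander is lifted or shifted (distance of any of cell_tray, spool, dapping_block, screwdriver from where it was at the start of the episode above 0.02 m).
It also fails if it takes over 35 s, if anything falls off the work surface, if the arm or the gripper's body presses on something with over 40 N, if the wrist force passes 120 N, or if a joint passes its speed limit or range.

## Robot

A 7-joint arm with a two-finger parallel gripper is mounted at the origin on a cart in front of the work surface, level with it; the furniture and walls round the work are solid. World frame = base frame: x ahead of the robot, y to its left, z up, the work surface at z = 0. Lengths are in m, angles in rad, forces in N, time in s.
With the tool pointing down it reaches from about 0.425 to 0.875 m from the base axis. Payload 4.7 kg.
Tool frame: the origin (TCP) lies at the very end of the fingers, on their centre line; the grasp point (between the pads) lies 19 mm behind it; z points along the fingers, y is the direction in which the jaws open and shut (so a half turn about z gives the same grasp; the last joint's range is limited). The gripper opens to 87 mm and grips with 3 to 60 N. Pads are 19 mm wide; open, the fingers measure 117 mm over their backs; the gripper's body (75 mm by 190 mm) begins 51 mm behind the grasp point.
Start: joints at [-1.307, 0.321, -0.07, 1.45, 0.023, 1.371, -0.057], TCP at [0.161, 0.63, 0.223] pointing down, gripper open.
Joint ranges: [-2.86, 2.86], [-0.3, 2.09], [-1.38, 1.24], [0.06, 2.45], [-1.56, 4.7], [0.09, 2.05], [-2.69, 2.69]. Speed limits (rad/s): [2.57, 2.57, 3.14, 3.14, 3.14, 3.14, 3.14].

## Interface

Orientations are given as a rotation vector (axis times angle).
In Python, from bench import * gives the robot as it stands.
- The arm moves only by the shell command python3 -m jog 'ROWS' [OPENING] [FORCE]. ROWS is JSON, a list of rows, each a list of 4 numbers: the shift along the world's x, y, z in mm, then the turn about the world's z in rad. In form: [[x, y, z, twist], ...]. A call has exactly 8 rows; each row is the pose to reach, as a shift and turn from the pose commanded when the call began; what a row does not reach only later rows make up. A row lasts 1/8 s, in which the tool goes at most 62.5 mm and 10.7 degrees, less where a joint would pass 70% of its speed; a pose out of reach is approached as far as the arm can. A call with a gripper value outside its range is refused whole. OPENING is the opening, from -1 (shut) to 1 (fully open), set as the call begins (- or left out, the last holds). The fingers move at their own pace and stop on an object; FORCE is the grip in N (left out, the last holds). Time passes only in rows, so rows that repeat a pose let the fingers close, or fill a call up. It gives the time, the measured TCP pose, the force and the opening at its end, in the units of the state.
- get_state(): the state, without advancing time (a new reading comes with each control period).
- get_image(name): name is "scene" or "side" or "wrist"; returns a dict with "image" (420x560x3 uint8, red, green, blue), "fx", "fy", "cx", "cy" (pixels), "D" ([k1, k2, p1, p2, k3] as OpenCV has them; the pictures are not rectified), "position" and "rotation" of the camera in the world; the wrist camera has in their place "tool_from_camera" (4x4, takes a point from camera to tool coordinates, whose origin is the TCP and whose axes are the flange's). Camera axes: x right, y down, z forward; pixel columns grow to the right and rows downward; lengths in m; the calibration is good to about 2 mm. A picture is of the moment at which its call begins: read the wrist's pose just before it. There is no depth.
- close_job(): hands the job in, once; it reports no verdict.
The state is a dict: "time": time; "joint_positions": joint angles; "qd": joint speeds; "joint_torque": joint torques, N m; "position": TCP position; "tool_rot": TCP orientation; "ft_force": force on the tool from outside, world axes, zero at the start; "torque": the same for the moment, N m; "grip_width": opening from 0.0 (shut) to 1.0 (fully open).
Only numpy, scipy, OpenCV 4.12 (cv2) and the standard library are available. Lean on these libraries where they do the work, as an engineer would, in place of code of your own. Each camera call takes 0.05 s, during which the arm holds its last target. There are 200 camera calls.

## Working session

There is one attempt and no reset: what is moved stays moved. The work goes in short steps, Python scripts to look and compute and a shell command to move; the robot and the scene stay as the last step left them, time stands still between calls to the robot, and variables do not carry over. Pictures are saved under pics/ and viewed, about 8 in all and at most 12, crops included, and the job is handed in when it is done.

```bash
mkdir -p pics
cat > h.py <<'E'
from bench import *
import numpy as np, cv2
from scipy.spatial.transform import Rotation as R
def snap(n,f):
    s=get_state(); d=get_image(n); cv2.imwrite('pics/'+f,cv2.cvtColor(d['image'],cv2.COLOR_RGB2BGR))
    if 'position' not in d:
        T=np.eye(4);T[:3,:3]=R.from_rotvec(s['tool_rot']).as_matrix();T[:3,3]=s['position']
        T=T@np.array(d['tool_from_camera']);d['position']=T[:3,3];d['rotation']=T[:3,:3]
    Rm=np.array(d['rotation'],float)
    if Rm.shape!=(3,3): Rm=R.from_rotvec(Rm).as_matrix() if Rm.size==3 else R.from_quat(Rm).as_matrix()
    d['rotation']=Rm; np.save('pics/'+f+'.npy',{k:d[k] for k in d if k!='image'},allow_pickle=True)
    return d
def cast(d,uv,z):
    K=np.array([[d['fx'],0,d['cx']],[0,d['fy'],d['cy']],[0,0,1]])
    p=cv2.undistortPoints(np.array(uv,float).reshape(-1,1,2),K,np.array(d['D'],float)).reshape(-1,2)
    r=np.c_[p,np.ones(len(p))]@d['rotation'].T; o=np.array(d['position'])
    return o+r*((z-o[2])/r[:,2])[:,None]
def load(f): return np.load('pics/'+f+'.npy',allow_pickle=True).item()
E
python3 - <<'E'
from h import *
a=snap('scene','a.png');b=snap('side','b.png')
print(a['position'],b['position'],get_state())
cv2.imwrite('pics/ab.png',cv2.resize(np.hstack([cv2.imread('pics/a.png'),cv2.imread('pics/b.png')]),(800,300)))
E
```

```text
[-0.2279337   0.88039748  0.53860528] [1.04230597 0.35558284 1.03406949] {'time': 0.1, 'joint_positions': array([-1.3069162 ,  0.32177744, -0.07007521,  1.45156449,  0.02258366,
        1.37078731, -0.05689446]), 'qd': array([-8.56899845e-04, -7.97936479e-04,  6.00545420e-04, -4.20423987e-03,
       -2.72066206e-04, -1.46687518e-03,  2.87932524e-06]), 'joint_torque': array([-3.44115597e-05, -4.92573810e+01, -4.05740384e-01, -3.13399673e+01,
       -6.41016732e-02,  3.95920523e-02,  7.00490341e-05]), 'position': array([0.16059798, 0.62933376, 0.22154648]), 'tool_rot': array([-3.91283848e-01, -3.11698948e+00,  2.74018087e-03]), 'ft_force': array([-0.27537114, -0.30921995, -0.99084035]), 'torque': array([-0.0092355 , -0.0186399 , -0.01051643]), 'grip_width': 1.000563667095343}
```

View pics/a.png

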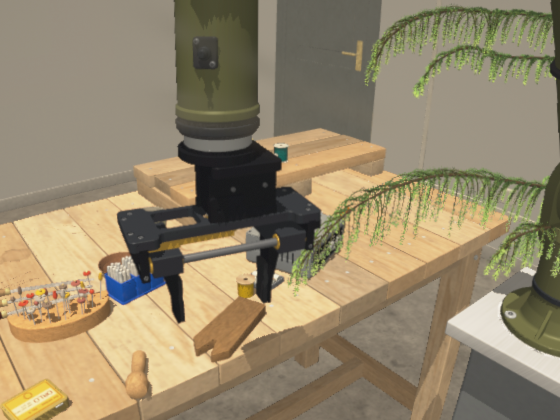

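The scene view: arm in front, the pack mostly hidden behind gripper and plant around (290,240), yellow spool at (245,285). Look at the side view.

View pics/b.png

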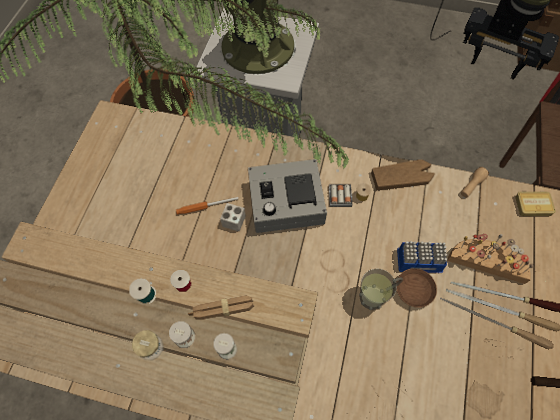

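The side view shows the pack clear at (287,196), with the hatch at (301,189), rocker at (267,187), dial at (269,209), block at (232,217), tray at (341,194) and spool at (363,193). Next I'll convert these to world positions.

Run:
```python
from h import *
d=load('b.png')
for n,uv,z in [('hatch',(301,189),.076),('rocker',(267,187),.08),('dial',(269,209),.086),('tray',(341,194),.015),('spool',(363,193),.036),('block',(232,214),.045),('scrw',(205,207),.01),('leaftip z.3',(343,158),.3),('leaftip z.15',(343,158),.15),('plantbase',(258,45),0.)]:
    print(n,cast(d,[uv],z)[0].round(3))
im=cv2.imread('pics/b.png')[140:250,160:390]
cv2.imwrite('pics/c.png',cv2.resize(im,None,fx=3.4,fy=3.4,interpolation=cv2.INTER_CUBIC))
```

```text
hatch [0.502 0.251 0.076]
rocker [0.517 0.172 0.08 ]
dial [0.575 0.193 0.086]
tray [0.458 0.344 0.015]
spool [0.455 0.396 0.036]
block [0.589 0.104 0.045]
scrw [0.57  0.024 0.01 ]
leaftip z.3 [0.545 0.337 0.3  ]
leaftip z.15 [0.443 0.333 0.15 ]
plantbase [-0.006  0.001  0.   ]
```

View pics/c.png

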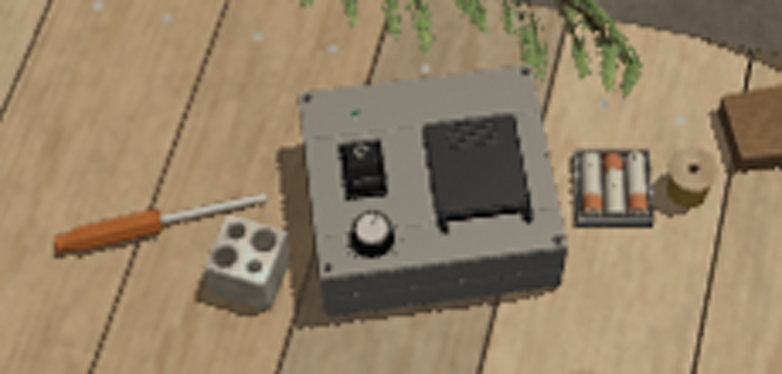

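The crop shows the pack's top corners, the lamp (355,112), rocker (362,168), dial (372,232) and ridged hatch edge (470,130). I'll compute the pack pose and check whether the plant frond is in the way.

Run:
```python
from h import *
d=load('b.png');a=load('a.png')
f=lambda p:np.array(p)/3.4+[160,140]
fr,fl,rl,rr=cast(d,[f(p) for p in [(299,95),(532,67),(567,243),(320,275)]],.07)
print(np.round([fr,fl,rl,rr],3), np.linalg.norm(fl-fr),np.linalg.norm(rl-fl))
hf,hr,hb,hbr=cast(d,[f(p) for p in [(516,115),(424,126),(530,212),(440,222)]],.076)
print(np.round([hf,hr,hb,hbr],3))
yv=(fl-fr)+(rl-rr);yv/=np.linalg.norm(yv);xv=np.array([yv[1],-yv[0],0])
xv2=(rl-fl)+(rr-fr)
print('yaw from y, x',np.arctan2(-yv[0],yv[1]),np.arctan2(xv2[1],xv2[0]))
c=(fr+fl+rl+rr)/4;print('centre',c, 'rocker press',c-18*.001*xv-.046*yv)
print('lamp,rock,dial',cast(d,[f((362,168))],.078),cast(d,[f((372,228))],.086))
def ray(d,uv):
    o=np.array(d['position']);p=cast(d,[uv],-5.)[0];return o,(p-o)/np.linalg.norm(p-o)
def tri(u,v):
    o1,r1=ray(a,u);o2,r2=ray(d,v);s=np.linalg.lstsq(np.c_[r1,-r2],o2-o1,rcond=None)[0]
    return (o1+s[0]*r1).round(3),(o2+s[1]*r2).round(3)
print('frond',tri((295,275),(343,158)))
```

```text
[[0.471 0.112 0.07 ]
 [0.409 0.268 0.07 ]
 [0.543 0.321 0.07 ]
 [0.605 0.165 0.07 ]] 0.1684834538684321 0.14370610416682142
[[0.455 0.266 0.076]
 [0.479 0.206 0.076]
 [0.529 0.292 0.076]
 [0.55  0.234 0.076]]
yaw from y, x 0.3773259580372915 0.3754994652905642
centre [0.50697275 0.21635574 0.07      ] rocker press [0.50718704 0.16695985 0.07      ]
lamp,rock,dial [[0.52283445 0.17229325 0.078     ]] [[0.57043611 0.19223446 0.086     ]]
frond (array([0.376, 0.33 , 0.051]), array([0.376, 0.33 , 0.051]))
```

Run:
```python
from h import *
d=load('b.png');a=load('a.png')
def ray(d,uv):
    o=np.array(d['position']);p=cast(d,[uv],-5.)[0];return o,(p-o)/np.linalg.norm(p-o)
def tri(u,v):
    o1,r1=ray(a,u);o2,r2=ray(d,v);s=np.linalg.lstsq(np.c_[r1,-r2],o2-o1,rcond=None)[0]
    p,q=o1+s[0]*r1,o2+s[1]*r2
    return np.linalg.norm(p-q),((p+q)/2).round(3)
arcs=[(110,60),(150,70),(200,83),(240,97),(280,115),(310,132),(338,152)]
for u in [(340,205),(380,183),(430,172),(480,175),(530,182)]:
    s=[(e+k*(g-e)) for e,g in zip(map(np.array,arcs[:-1]),map(np.array,arcs[1:])) for k in np.linspace(0,1,10)]
    print(u,min(((*tri(u,v),v) for v in s),key=lambda t:t[0]))
```

```text
(340, 205) (np.float64(0.003456164470613705), array([0.384, 0.219, 0.158]), array([300.        , 126.33333333]))
(380, 183) (np.float64(0.0036331158234687005), array([0.371, 0.117, 0.187]), array([257.77777778, 105.        ]))
(430, 172) (np.float64(1.1126550606337281e-05), array([ 0.344, -0.011,  0.191]), array([208.88888889,  86.11111111]))
(480, 175) (np.float64(0.0027439350053392987), array([ 0.308, -0.167,  0.165]), array([155.55555556,  71.44444444]))
(530, 182) (np.float64(0.009063521424731174), array([ 0.255, -0.332,  0.125]), array([110.,  60.]))
```

```bash
python3 -m jog '[[40,-40,20,0],[80,-80,40,0],[120,-120,60,0],[160,-170,80,0],[200,-220,80,0],[240,-270,80,0],[270,-310,80,0],[270,-330,80,0]]' -1
python3 - <<'E'
from h import *
d=snap('scene','d.png');w=snap('wrist','w.png');s=get_state();print(s['time'],s['position'],s['tool_rot'],s['ft_force'],s['joint_positions'])
cv2.imwrite('pics/dw.png',cv2.resize(np.hstack([cv2.imread('pics/d.png'),cv2.imread('pics/w.png')]),(800,300)))
E
```

```text
time: 1.1
position: [0.4335, 0.2954, 0.3022]
tool_rot: [0.403, 3.115, -0.002]
ft_force: [-0.6, -0.1, -0.2]
grip_width: 0.17
1.2 [0.43122713 0.29745422 0.30254274] [-3.97839996e-01 -3.11596094e+00  5.45371303e-04] [ 0.49436466 -0.0025491   0.27056961] [-0.86393484  0.01999811  0.2135194   1.64106102 -0.00424291  1.48147182
  0.66673796]
```

View pics/dw.png

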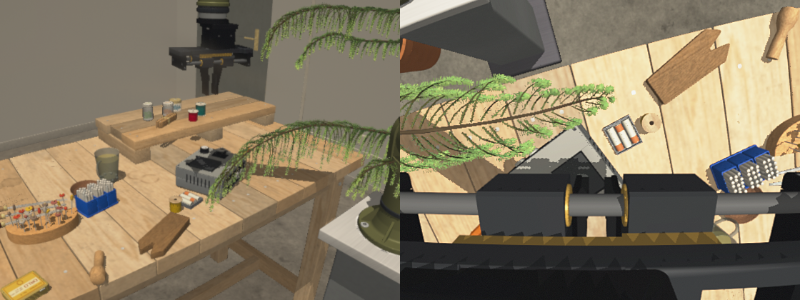

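The frond arches along x≈0.35–0.38 in front of the pack, up to z≈0.19. Keeping the gripper's y roughly parallel to world y (yaw about 0.2) will clear it. I'm moving above the rocker with the fingers shut.

```bash
python3 -m jog '[[30,-30,0,0.15],[60,-70,0,0.3],[76,-110,-20,0.46],[76,-133,-50,0.46],[76,-133,-70,0.46],[76,-133,-80,0.46],[76,-133,-80,0.46],[76,-133,-80,0.46]]' -1
python3 - <<'E'
from h import *
w=snap('wrist','w2.png');d=snap('side','s2.png');print(np.array(w['tool_from_camera']).round(3))
s=get_state();print(s['time'],s['position'],s['tool_rot'],s['ft_force'])
cv2.imwrite('pics/ws2.png',np.vstack([cv2.imread('pics/w2.png')[:300],cv2.resize(cv2.imread('pics/s2.png')[120:260,140:420],(560,280))]))
E
```

```text
time: 2.2
position: [0.507, 0.1681, 0.2235]
tool_rot: [-0.332, 3.123, 0.001]
ft_force: [-0.1, 0.4, 0.2]
grip_width: 0.006
[[-0.001 -0.968 -0.25   0.068]
 [ 1.    -0.001  0.    -0.001]
 [-0.001 -0.25   0.968 -0.163]
 [ 0.     0.     0.     1.   ]]
2.3 [0.5071503  0.16751185 0.22349894] [-3.30675812e-01  3.12262516e+00  9.35893846e-04] [ 0.30375802 -0.40332139  0.13605006]
```

View pics/ws2.png

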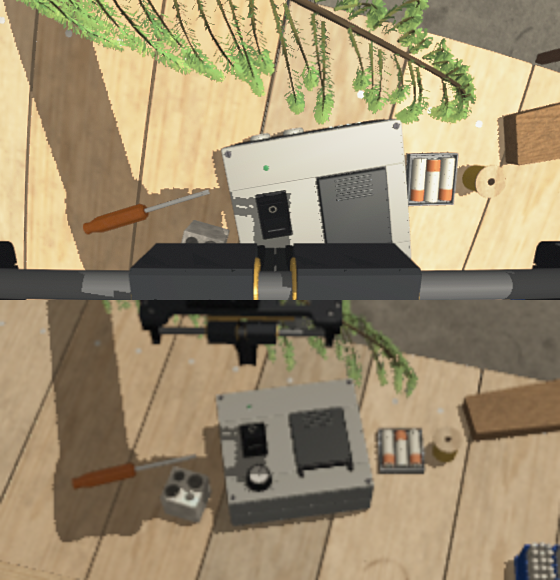

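The wrist view is clear: rocker front edge ≈(272,195), rear ≈(277,236), lamp (266,168), hatch ridge centre ≈(354,186), front pack corners (227,155) and (397,126).

Run:
```python
from h import *
d=load('w2.png');s=get_state()
for n,uv,z in [('rock front',(272,195),.085),('rock rear',(275,236),.075),('lamp',(266,168),.071),('ridges',(354,186),.0765),('scrFR',(227,155),.07),('scrFL',(397,126),.07),('hatch FL',(386,169),.076),('hatch FR',(317,182),.076)]: print(n,cast(d,[uv],z)[0].round(4))
# outline of dark rocker
g=cv2.cvtColor(cv2.imread('pics/w2.png'),cv2.COLOR_BGR2GRAY)
m=(g[186:240,250:300]<60).astype(np.uint8);c=max(cv2.findContours(m,0,2)[0],key=cv2.contourArea)
b=cv2.minAreaRect(c);print('rect',np.array(b[0])+[250,186],b[1:],)
p=cv2.boxPoints(b)+[250,186];print(p.round(0).tolist(),cast(d,p,.08).round(4).tolist())
```

```text
rock front [0.4978 0.1631 0.085 ]
rock rear [0.5387 0.1747 0.075 ]
lamp [0.4765 0.1527 0.071 ]
ridges [0.4749 0.2365 0.0765]
scrFR [0.4723 0.1147 0.07  ]
scrFL [0.4131 0.2626 0.07  ]
hatch FL [0.4532 0.2617 0.076 ]
hatch FR [0.4787 0.2018 0.076 ]
rect [273.7702713  214.62162018] ((44.5521240234375, 30.90700912475586), 80.53767395019531)
[[255.0, 195.0], [285.0, 190.0], [293.0, 234.0], [262.0, 239.0]] [[0.5022, 0.1478, 0.08], [0.4917, 0.1743, 0.08], [0.5317, 0.1904, 0.08], [0.5428, 0.163, 0.08]]
```

```bash
python3 -m jog '[[-3,-2,-50,0],[-3,-2,-100,0],[-3,-2,-125,0],[-3,-2,-132,0],[-3,-2,-136,0],[-3,-2,-140,0],[-3,-2,-143,0],[-3,-2,-144,0]]' -1 && python3 -m jog '[[0,0,-1,0],[0,0,-1,0],[0,0,20,0],[0,0,60,0],[0,0,100,0],[0,0,130,0],[0,0,130,0],[0,0,130,0]]' -1
python3 - <<'E'
from h import *
w=snap('wrist','w3.png');s=get_state();print(s['time'],s['position'],s['ft_force'])
cv2.imwrite('pics/w3c.png',cv2.resize(cv2.imread('pics/w3.png')[100:260,200:440],None,fx=2.5,fy=2.5))
E
```

```text
time: 3.3
position: [0.5041, 0.1651, 0.0789]
tool_rot: [-0.33, 3.123, 0.001]
ft_force: [-0.1, -0.2, -1.0]
grip_width: 0.002
time: 4.3
position: [0.5032, 0.1647, 0.2076]
tool_rot: [0.33, -3.123, 0.0]
ft_force: [-0.5, -0.7, 0.0]
grip_width: 0.004
4.35 [0.50291362 0.1645691  0.20714904] [-0.04526794 -0.61581213 -0.45380425]
```

View pics/w3c.png

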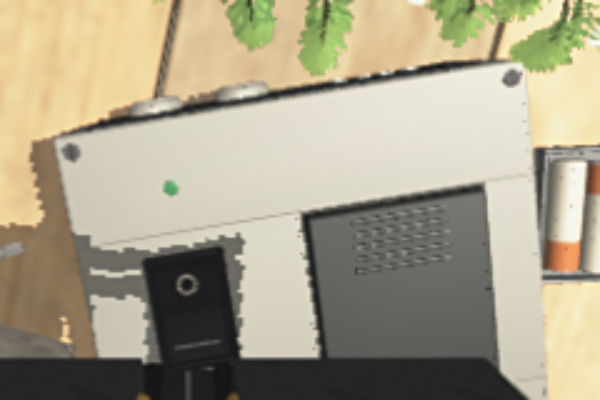

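The front half of the rocker now looks flatter in this picture, but the lamp at (170,188) still looks green. I'll compare both before and after.

Run:
```python
from h import *
snap('side','s3.png')
a=cv2.imread('pics/w2.png');b=cv2.imread('pics/w3.png')
print(a[165:172,262:270,:].reshape(-1,3)[np.argmax(a[165:172,262:270].std(2))],b[172:179,264:272].reshape(-1,3)[np.argmax(b[172:179,264:272].std(2))])
x=[cv2.resize(cv2.imread(f'pics/{f}.png')[165:225,245:295],(380,456),interpolation=cv2.INTER_CUBIC) for f in('s2','s3')]
cv2.imwrite('pics/cmp.png',np.hstack(x))
```

```text
[ 93 157  75] [ 96 160  78]
```

View pics/cmp.png

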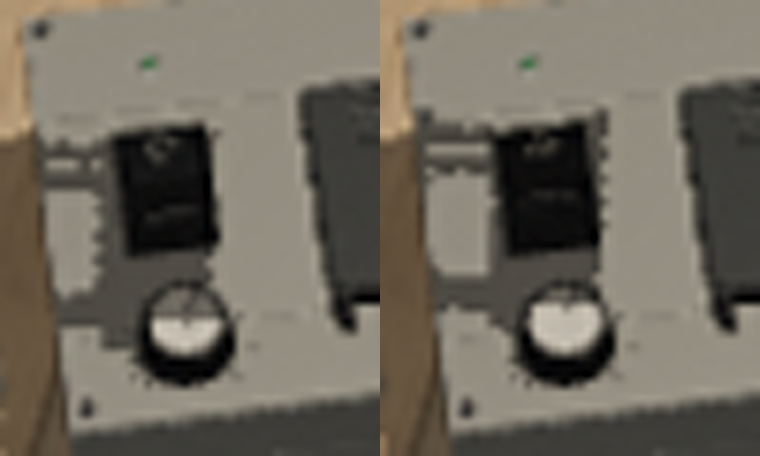

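A mark on the rear half shifted by about 20 px between the two pictures, which fits the rear having risen, but that isn't conclusive. I'll touch down again slightly deeper: a rigid stop at about 78 mm confirms the rocker is off.

```bash
python3 -m jog '[[0,0,-60,0],[0,0,-110,0],[0,0,-125,0],[0,0,-128,0],[0,0,-130,0],[0,0,-132,0],[0,0,-132,0],[0,0,-132,0]]' -1 && python3 -c "
from h import *
print(get_state()['joint_torque'])"
```

```text
time: 5.4
position: [0.5049, 0.1653, 0.078]
tool_rot: [-0.329, 3.121, 0.002]
ft_force: [0.5, -0.1, 5.5]
grip_width: 0.003
[-2.98394496e-02 -3.30254996e+01  1.88392326e+00 -2.44698054e+01
  1.77585514e-02  2.79060937e-01 -1.90902534e-05]
```

Rigid contact at z=0.078 with 5.5 N, so the rocker is off. Next I lift and cross to a hover above the hatch ridges.

```bash
python3 -m jog '[[0,0,40,0],[0,0,64,0],[-12,33,64,0],[-27,73,64,0],[-27,73,64,0],[-27,73,44,0],[-27,73,24,0],[-27,73,24,0]]' -1
python3 - <<'E'
from h import *
snap('side','s4.png');print(get_state()['ft_force'])
cv2.imwrite('pics/s4c.png',cv2.resize(cv2.imread('pics/s4.png')[110:250,200:400],None,fx=3,fy=3))
E
```

```text
time: 6.4
position: [0.4756, 0.2362, 0.0989]
tool_rot: [0.328, -3.121, 0.003]
ft_force: [0.1, 0.4, 0.5]
grip_width: 0.003
[-1.27253417 -0.4487038   0.3838057 ]
```

View pics/s4c.png

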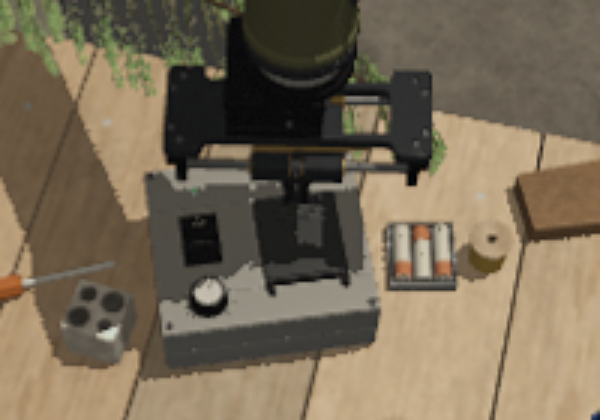

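The finger hovers over the ridged end at about (297,195), nothing has been disturbed, and the body is clear. Now I press and withdraw straight up.

```bash
python3 -m jog '[[0,0,-15,0],[0,0,-22,0],[0,0,-25,0],[0,0,-27,0],[0,0,-29,0],[0,0,-29,0],[0,0,-29,0],[0,0,-29,0]]' -1; python3 -m jog '[[0,0,30,0],[0,0,90,0],[0,0,150,0],[0,0,190,0],[0,0,190,0],[0,0,190,0],[0,0,190,0],[0,0,190,0]]' -1; python3 -m jog '[[0,0,0,0],[0,0,0,0],[0,0,0,0],[0,0,0,0],[0,0,0,0],[0,0,0,0],[0,0,0,0],[0,0,0,0]]' -1
python3 - <<'E'
from h import *
snap('side','s5.png')
cv2.imwrite('pics/s5c.png',cv2.resize(cv2.imread('pics/s5.png')[110:250,200:400],None,fx=3,fy=3))
E
```

```text
time: 7.45
position: [0.4766, 0.2378, 0.0724]
tool_rot: [0.33, -3.124, -0.0]
ft_force: [-3.3, -2.1, 6.0]
grip_width: 0.002
time: 8.45
position: [0.4763, 0.2376, 0.2603]
tool_rot: [0.329, -3.122, 0.002]
ft_force: [-0.8, -0.3, -0.0]
grip_width: 0.004
time: 9.45
position: [0.4767, 0.2378, 0.2616]
tool_rot: [-0.33, 3.124, 0.0]
ft_force: [-0.4, -1.2, -0.4]
grip_width: 0.007
```

View pics/s5c.png

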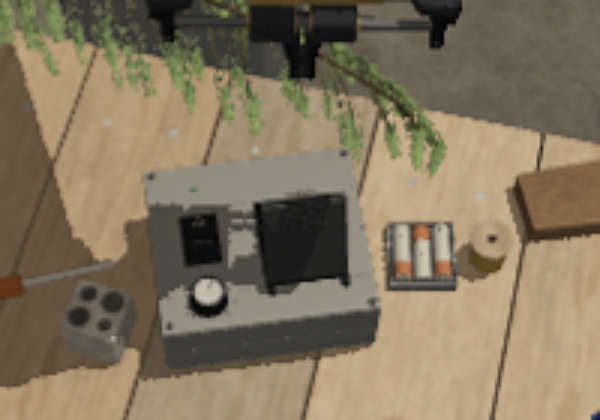

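The hatch face looks different (dark, no ridges, edge at (255–345,200)), so it is probably open. I'll check from the scene and wrist cameras.

Run:
```python
from h import *
snap('scene','e.png');snap('wrist','w5.png')
cv2.imwrite('pics/e2.png',np.hstack([cv2.resize(cv2.imread('pics/e.png')[180:300,230:350],(400,400)),cv2.resize(cv2.imread('pics/w5.png')[100:260,200:360],(400,400))]))
```

```text
(no output)
```

View pics/e2.png

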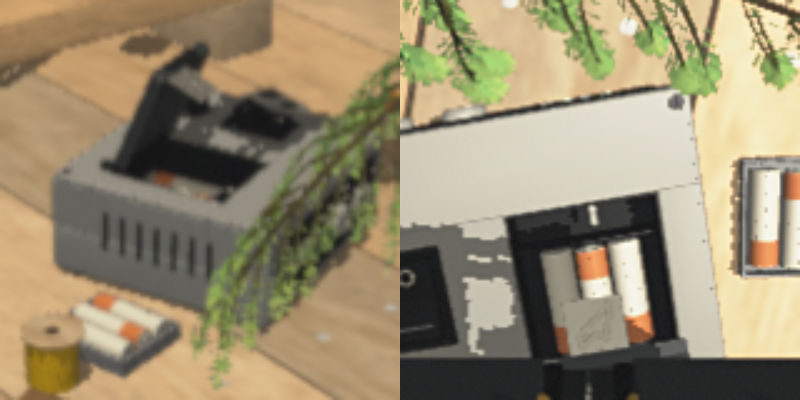

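The hatch stands wide open, steep (about 65–70°), with the compartment and cells visible. The rocker's rear half is raised, and the tray and spool haven't moved. Handing in.

```bash
python3 -c "
from bench import *
print(get_state()['time'],close_job())"
```

```text
the job is handed in; nothing more can be done
9.6 None
```

The pack is off and the battery hatch stands open. I handed the job in at 9.6 s, and no verdict is reported.

- **Switch:** I pressed the raised front end of the rocker with the shut fingertips. A second touch met a firm stop at z = 78 mm with 5.5 N, which matches the off position.
- **Hatch:** I then pressed the ridged end once, down to z ≈ 72 mm with about 6 N, and withdrew straight up.
- **Last checks:** The last scene and wrist pictures show the hatch standing steeply open, with the cells visible. I judged its angle by eye at about 65–70° and did not measure it. The rocker looks off. The pack and the things beside it look unmoved in the pictures, and the gripper is clear of them at z ≈ 0.26 m.
- **What disagreed:** The tiny lamp looked just as green after the switch went over. I relied on the stop height and the rocker's look instead.

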